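Clear the decorating wheel and load the next beaker

ROBOT

A 6-joint arm with a two-finger parallel gripper is mounted at the origin on the work surface. World frame = base frame: x ahead of the robot, y to its left, z up, the work surface at z = 0. Lengths are in m, angles in degrees, forces in N, time in s.
With the tool pointing down it reaches from about 0.275 to 1 m from the base axis. Payload 8.4 kg.
Tool frame: the origin (TCP) lies midway between the tips of the shut fingers; the grasp point (between the pads) lies 19 mm behind it; z points along the fingers, y is the direction in which the jaws open and shut (so a half turn about z gives the same grasp; the last joint's range is limited). The gripper opens to 85 mm and grips with 20 to 120 N. Pads are 22 mm wide; open, the fingers measure 114 mm over their backs; the gripper's body (76 mm by 85 mm) begins 54 mm behind the grasp point. The pads swing forward as they close: fully open they stand 13 mm farther back than shut.
Start: joints at [64.206, 20.225, 93.587, -0, 66.188, -0.138], TCP at [0.271, 0.563, 0.231] pointing down, gripper open.
Joint ranges: [-150.9, 150.9], [-52.94, 120.26], [3.33, 152.33], [-74.26, 254.26], [0, 154.13], [-172.89, 172.89]. Speed limits (degrees/s): [127.2, 127.2, 159.86, 180, 180, 180].

INTERFACE

Orientations are given as [roll, pitch, yaw] about the fixed x, y, z axes, in that order (R = Rz(yaw) Ry(pitch) Rx(roll)).
In Python, from plant import r, vision gives the robot as it stands.
- The arm moves only by the tool play_rows, never from a script. Its argument "deltas" is a list of rows, each a list of 3 entries, a list of its own where there are three numbers: the turn, a rotation vector about the tool's x, y, z in degrees, then the shift along the tool's x, y, z in m, then the finger opening in m, from 0 to 0.0854. In form: [[[rx, ry, rz], [dx, dy, dz], gripper], ...]. A call has 1 to 12 rows; each row is the pose to reach, as a shift and turn from the pose measured when the call began, along the tool's axes at that moment; what a row does not reach only later rows make up. A row lasts 1/12 s, in which the tool goes at most 41.7 mm and 7.16 degrees, less where a joint would pass 70% of its speed; a pose out of reach is approached as far as the arm can. A call with a gripper value outside its range is refused whole. The fingers move at their own pace and stop on an object; "force" is the grip in N (left out, the last holds). Time passes only in rows, so rows that repeat a pose let the fingers close. It gives the time, the measured TCP pose, the force and the opening at its end, in the units of the state.
- r.get_obs(): the state, without advancing time (a new reading comes with each control period).
- vision.capture(name): name is "scene" or "side" or "wrist"; returns a dict with "image" (480x640x3 uint8, blue, green, red), "K" (3x3 intrinsics, pixels), "extrinsics" (4x4, takes a point from camera to world coordinates). Camera axes: x right, y up, looking along -z (the intrinsics and any distortion apply to the point x, -y, -z); pixel columns grow to the right and rows downward; lengths in m; the calibration is good to about 2 mm. A picture is of the moment at which its call begins. There is no depth.
- r.job_done(): hands the job in, once; it reports no verdict.
Trained networks look in the newest picture that a camera, given by its name, has taken for a name from the list of things; names that differ only in an ending like _2 or _b are one class to them, and where a whole thing is asked for, a point or a joint stands for the part that bears it (a point fixed in the world has none). Each returns a list of dicts, best first, with "p" (0 to 1); they miss things now and then, are a little off and sometimes report something else, mostly with a low value. They report only what shows in the picture. A call takes as long as a camera call. They do not tell look-alikes from the thing itself.
- vision.look_for(camera, thing): "rect" ([left, top, right, bottom] in pixels, round what is visible of it).
The state is a dict: "clock": time; "qpos": joint angles; "qd": joint speeds; "joint_efforts": joint torques, N m; "tool_pos": TCP position; "tcp_rot": TCP orientation; "wrist_force": force on the tool from outside, world axes, zero at the start; "ft_torque": the same for the moment, N m; "gripper_width": finger opening in m.
Only numpy, scipy, OpenCV 4.12 (cv2) and the standard library are available. Lean on these libraries where they do the work, as an engineer would, in place of code of your own. Each camera call takes 0.05 s, during which the arm holds its last target. There are 200 camera calls.

TASK

The banding wheel is blocked by a teal glaze jar: first lift that jar off and stand it wholly on the square cork mat. Then stand the cream beaker with the blue rim in the middle of the wheel, ready for painting. Set both down upright; do not drop them or tip them over.

Things in the scene. Friction and masses are not known exactly. Their poses are not given: they have to be found in the camera images.
- jar_center (a point): Loose all-teal round glaze jar with teal screw lid and pale label, closed, 50 mm diameter (lid 48 mm), 64 mm tall, 0.2 kg. Starts upright on the wheel near the middle. Point: its centre, half-way up (32 mm over its foot); z up along it. Jars with white lids are bystanders.
- beaker_center (a point): Loose cream tea beaker, open top, blue rim and inside bottom, red and green flowers; straight wall 56 mm outer diameter, 5 mm thick, 64 mm tall, 0.18 kg. Starts upright on the table to the robot's right. Point: its centre, 32 mm over its foot; z up along it. Bystanders of the same shape: a plain terracotta and a white, green-rimmed beaker, 100 mm or more between centres.
- wheel_top (a point): Banding wheel: a flat round aluminium plate 180 mm in diameter with fine concentric rings on a dark round foot, fixed to the table and not turning. The point is the centre of the plate's upper face, 60 mm above the table; z points up.
- mat_top (a point): Square cork mat 140 x 140 mm, 6 mm thick, fixed flat on the table to the robot's left, empty. The point is the centre of its upper face, 6 mm above the table; x and y run along its edges, z points up.
Not all that is in view belongs to the job. Of the things that look like the part that bears jar_center, the larger one is meant.

How it is judged:
By the outcome, as a careful person would: the job done as asked, in the order asked, and still so for the second after the job is handed in, with the robot touching nothing.
It also fails if it takes over 61 s, if anything falls off the work surface, if the arm or the gripper's body presses on something with over 40 N, if the wrist force passes 120 N, or if a joint passes its speed limit or range.

## Working session

There is one attempt and no reset: what is moved stays moved. The work goes in short steps, Python scripts to look and compute and a tool call to move; the robot and the scene stay as the last step left them, time stands still between calls to the robot, and variables do not carry over. Pictures are saved under pics/ and viewed, about 8 in all and at most 12, crops included, and the job is handed in when it is done.

Besides the shell and the picture viewer there is one more tool, called after "Request:" as name([rows], argument=value, ...), one row to a line, values as JSON. play_rows: Moves the arm, as the interface text tells. Its arguments: {"type":"object","properties":{"deltas":{"type":"array","items":{"type":"array"}},"force":{"type":"number"}},"required":["deltas"]}

```bash
ls; mkdir -p pics; python3 - <<'E'
from plant import r, vision
import cv2,numpy as np
o=r.get_obs(); print({k:np.round(v,3).tolist() for k,v in o.items()})
ims=[]
for c in ("scene","side"):
    d=vision.capture(c); ims.append(d["image"]); cv2.imwrite(f"pics/{c}0.png",d["image"])
    print(c,np.round(d["K"],1).tolist(),np.round(d["extrinsics"],3).tolist(),[k for k in d])
    for t in ("jar_center","beaker_center","wheel_top","mat_top"):
        print(t,[(np.round(x["rect"]).tolist(),round(x["p"],2)) for x in vision.look_for(c,t)])
E
```

```text
pics
{'clock': 0.0, 'qpos': [64.206, 20.263, 93.629, 0.001, 66.189, -0.139], 'qd': [-0.13, 0.083, 0.023, -0.005, -0.068, -0.088], 'joint_efforts': [0.0, -60.525, -34.206, -0.0, 0.009, 0.0], 'tool_pos': [0.27, 0.563, 0.231], 'tcp_rot': [-179.92, -0.001, 154.345], 'wrist_force': [0.459, -0.258, -0.521], 'ft_torque': [0.025, 0.02, -0.005], 'gripper_width': 0.085}
scene [[485.4, 0.0, 329.3], [0.0, 485.4, 242.1], [0.0, 0.0, 1.0]] [[-0.492, -0.639, 0.591, 1.023], [0.87, -0.348, 0.348, 0.257], [-0.017, 0.686, 0.728, 0.706], [0.0, 0.0, 0.0, 1.0]] ['image', 'K', 'extrinsics']
jar_center [([394.0, 349.0, 420.0, 384.0], 0.87)]
beaker_center [([186.0, 227.0, 222.0, 271.0], 0.72)]
wheel_top [([274.0, 250.0, 374.0, 338.0], 0.59)]
mat_top [([456.0, 302.0, 582.0, 405.0], 0.62)]
side [[493.6, 0.0, 327.2], [0.0, 493.6, 245.1], [0.0, 0.0, 1.0]] [[0.971, 0.162, -0.175, 0.316], [-0.239, 0.651, -0.72, -0.761], [-0.003, 0.741, 0.671, 0.793], [0.0, 0.0, 0.0, 1.0]] ['image', 'K', 'extrinsics']
jar_center [([360.0, 202.0, 373.0, 224.0], 0.88), ([375.0, 217.0, 399.0, 257.0], 0.74)]
beaker_center [([401.0, 326.0, 432.0, 372.0], 0.66)]
wheel_top [([331.0, 227.0, 413.0, 286.0], 0.68), ([375.0, 215.0, 396.0, 257.0], 0.67)]
mat_top [([278.0, 177.0, 332.0, 211.0], 0.98)]
```

View pics/scene0.png

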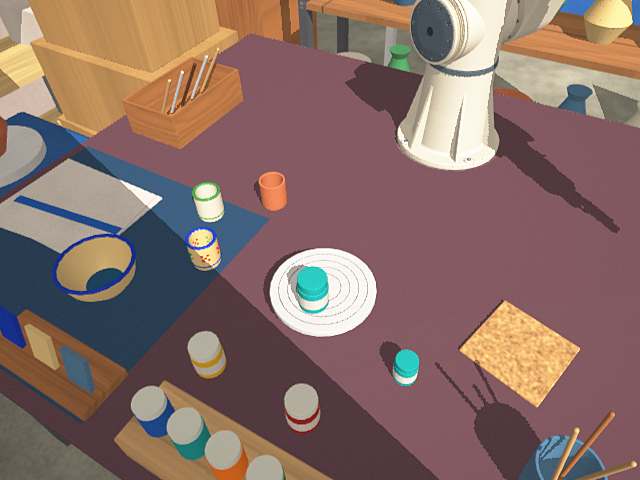

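View pics/side0.png

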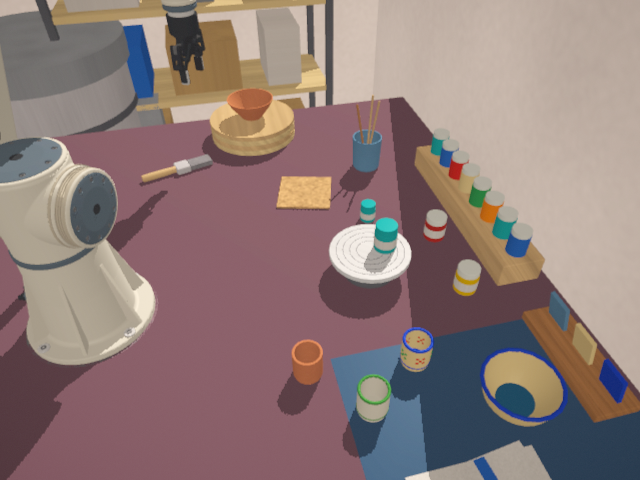

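The scene view shows the teal jar on the wheel at about (313,290), the beaker at (204,249), the wheel at (323,290) and the mat at (520,353). The smaller teal jar at (406,367) is the look-alike. In the side view these are at (386,237), (416,350), (370,252) and (305,193).

```bash
cat > h.py <<'E'
import numpy as np, cv2
from scipy.optimize import least_squares
def proj(d,P):
    E=np.asarray(d["extrinsics"]);p=(np.atleast_2d(P)-E[:3,3])@E[:3,:3]
    q=p*[1,-1,-1]; u=q@np.asarray(d["K"]).T; return u[:,:2]/u[:,2:]
def onplane(d,uv,z):
    E=np.asarray(d["extrinsics"]);uv=np.atleast_2d(uv).astype(float)
    v=np.c_[uv,np.ones(len(uv))]@np.linalg.inv(d["K"]).T*[1,-1,-1]
    v=v@E[:3,:3].T; o=E[:3,3]; return o+v*((z-o[2])/v[:,2:])
A=np.linspace(0,2*np.pi,72)
def cyl(x,y,rad,z0,z1):
    return np.concatenate([np.c_[x+rad*np.cos(A),y+rad*np.sin(A),0*A+z] for z in (z0,z1)])
def box(d,P):
    u=proj(d,P); return np.r_[u.min(0),u.max(0)]
def fit(obs,rad,z0,z1,g,w=(1,1,1,1)):
    "obs: list of (cam,rect)"
    f=lambda p:np.concatenate([(box(d,cyl(*p,rad,z0,z1))-b)*w for d,b in obs])
    s=least_squares(f,g); return s.x,s.fun
def blob(im,roi,lo,hi):
    l,t,rr,b=roi; m=cv2.inRange(cv2.cvtColor(im[t:b,l:rr],cv2.COLOR_BGR2HSV),lo,hi)
    n,_,st,_=cv2.connectedComponentsWithStats(m); i=1+st[1:,4].argmax(); x,y,w,h,a=st[i]
    return np.array([l+x,t+y,l+x+w,t+y+h],float)-0.0
E
python3 - <<'E'
from h import *
from plant import vision
S=vision.capture("scene");D=vision.capture("side")
te=((80,100,40),(100,255,255))
js=blob(S["image"],(290,255,340,320),*te);jd=blob(D["image"],(370,212,405,262),*te);print("lid",js,jd)
print("jar",*fit([(S,js),(D,jd)],.0245,.105,.124,[.5,0],(1,1,1,0)))
bs=np.array([186,227,222,271.]);bd=np.array([401,326,432,372.])
print("beaker",*fit([(S,bs),(D,bd)],.028,0,.064,[.5,0]))
for c,roi,d in(("s",(262,240,385,345),S),("d",(322,220,420,285),D)):
    wh=blob(d["image"],roi,(0,0,130),(180,70,255));print("wheel",wh,*fit([(d,wh)],.09,.055,.06,[.5,0],(1,0 if c=="d" else 1,1,1)))
print(np.round(onplane(S,[(505,301),(579,350),(538,405),(460,350)],.006),3).tolist())
print(np.round(onplane(D,[(285,178),(331,180),(331,208),(278,207)],.006),3).tolist())
for t,g in((S,(0,0,0)),):
    pass
E
```

```text
lid [297. 266. 328. 301.] [375. 218. 398. 242.]
jar [ 0.62821718 -0.00810581] [-0.97596116 -0.42985281 -0.01371985 -0.         -0.71897152 -1.94032192
  0.05083564 -0.        ]
beaker [ 0.6047979  -0.26488545] [-0.90818395 -0.11915431 -0.03051655  0.50068949 -2.24466214  0.07210221
  1.15268705 -0.4270052 ]
wheel [269. 248. 377. 337.] [ 0.5961167 -0.0088633] [ 0.26064394  1.01240952 -0.25608955 -0.70623482]
wheel [328. 224. 412. 284.] [ 0.59107793 -0.02093708] [ 0.44396603  0.         -0.44099234  0.07144988]
[[0.43, 0.265, 0.006], [0.47, 0.396, 0.006], [0.596, 0.361, 0.006], [0.562, 0.228, 0.006]]
[[0.473, 0.382, 0.006], [0.595, 0.341, 0.006], [0.565, 0.218, 0.006], [0.432, 0.256, 0.006]]
```

```bash
cat >> h.py <<'E'
def go(*targets):
    "print tool-frame (turn, shift) for world targets (x,y,z,yaw)"
    from plant import r
    from scipy.spatial.transform import Rotation as R
    o=r.get_obs();R0=R.from_euler("xyz",o["tcp_rot"],degrees=True)
    print("t",round(float(o["clock"]),2),np.round(o["tool_pos"],4),np.round(o["tcp_rot"],1),"w",round(float(o["gripper_width"]),4),"F",np.round(o["wrist_force"],1))
    for x,y,z,yaw in targets:
        q=R0.inv()*R.from_euler("xyz",[180,0,yaw],degrees=True)
        print(np.round(q.as_rotvec(degrees=True),1).tolist(),np.round(R0.inv().apply(np.array([x,y,z])-o["tool_pos"]),4).tolist())
E
python3 -c "
from h import *
go((.45,.306,.30,121),(.56,-.012,.30,89))"
```

```text
t 0.6 [0.2706 0.5634 0.2312] [-180.    -0.   154.3] w 0.0853 F [-0.5 -0.  -0.1]
[-0.0, 0.0, 33.3] [-0.2731, -0.1543, -0.0688]
[-0.0, 0.0, 65.3] [-0.51, -0.3933, -0.0687]
```

Request:
play_rows([
  [[0,0,33.3],[-0.273,-0.154,-0.069],0.085],
  [[0,0,33.3],[-0.273,-0.154,-0.069],0.085],
  [[0,0,33.3],[-0.273,-0.154,-0.069],0.085],
  [[0,0,33.3],[-0.273,-0.154,-0.069],0.085],
  [[0,0,33.3],[-0.273,-0.154,-0.069],0.085],
  [[0,0,33.3],[-0.273,-0.154,-0.069],0.085],
  [[0,0,33.3],[-0.273,-0.154,-0.069],0.085],
  [[0,0,33.3],[-0.273,-0.154,-0.069],0.085],
  [[0,0,33.3],[-0.273,-0.154,-0.069],0.085],
  [[0,0,33.3],[-0.273,-0.154,-0.069],0.085],
  [[0,0,33.3],[-0.273,-0.154,-0.069],0.085],
])

```text
clock: 1.52
tool_pos: [0.4498, 0.3065, 0.3002]
tcp_rot: [-180.0, -0.0, 121.0]
wrist_force: [-0.6, -0.3, 0.1]
gripper_width: 0.0851
```

```bash
python3 - <<'E'
from h import *
from plant import vision
W=vision.capture("wrist");cv2.imwrite("pics/w_mat.png",W["image"]);np.savez("wm.npz",K=W["K"],extrinsics=W["extrinsics"])
print(np.round(W["K"],1).tolist(),np.round(W["extrinsics"],3).tolist())
go((.56,-.012,.30,89))
print(proj(W,[(.515,.306,.006),(.595,-.015,.06)]))
print(vision.look_for("wrist","mat_top"))
E
```

```text
[[401.4, 0.0, 319.3], [0.0, 401.4, 240.4], [0.0, 0.0, 1.0]] [[0.857, -0.497, -0.138, 0.415], [0.515, 0.825, 0.231, 0.364], [-0.001, -0.269, 0.963, 0.444], [0.0, 0.0, 0.0, 1.0]]
t 1.57 [0.4495 0.3069 0.3   ] [-180.    -0.   121.1] w 0.0851 F [-0.5  0.2 -0.5]
[-0.0, -0.0, 32.1] [-0.3302, -0.0698, -0.0001]
[[369.63307855 222.40886064]
 [285.45177198 489.56049557]]
[{'rect': [279.4, 127.2, 460.2, 298.8], 'p': 0.96}]
```

View pics/w_mat.png

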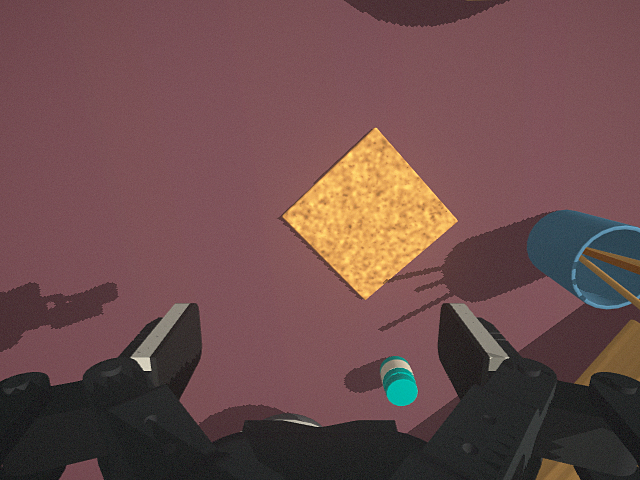

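```bash
python3 - <<'E'
from h import *
W=np.load("wm.npz")
c=onplane(W,[(377,128),(457,219),(364,299),(282,216)],.006);print(np.round(c,4).tolist(),c.mean(0))
go((.61,-.05,.30,89))
E
```

```text
[[0.4663, 0.3953, 0.006], [0.5964, 0.3595, 0.006], [0.5597, 0.2248, 0.006], [0.4274, 0.2619, 0.006]] [0.512457   0.31036051 0.006     ]
t 1.62 [0.4493 0.3071 0.2999] [-180.    -0.   121.1] w 0.085 F [0.5 0.7 0.4]
[-0.0, -0.0, 32.1] [-0.3888, -0.0469, -0.0002]
```

Request:
play_rows([
  [[0,0,32],[-0.389,-0.047,0],0.085],
  [[0,0,32],[-0.389,-0.047,0],0.085],
  [[0,0,32],[-0.389,-0.047,0],0.085],
  [[0,0,32],[-0.389,-0.047,0],0.085],
  [[0,0,32],[-0.389,-0.047,0],0.085],
  [[0,0,32],[-0.389,-0.047,0],0.085],
  [[0,0,32],[-0.389,-0.047,0],0.085],
  [[0,0,32],[-0.389,-0.047,0],0.085],
  [[0,0,32],[-0.389,-0.047,0],0.085],
  [[0,0,32],[-0.389,-0.047,0],0.085],
  [[0,0,32],[-0.389,-0.047,0],0.085],
])

```text
clock: 2.53
tool_pos: [0.6111, -0.0523, 0.299]
tcp_rot: [-179.9, 0.0, 89.0]
wrist_force: [-0.8, -0.1, 0.3]
gripper_width: 0.0851
```

```bash
python3 - <<'E'
from h import *
from plant import vision
W=vision.capture("wrist");im=W["image"];cv2.imwrite("pics/w_wheel.png",im);np.savez("ww.npz",K=W["K"],extrinsics=W["extrinsics"])
for t in("wheel_top","jar_center","beaker_center"):print(t,[(x["rect"],round(x["p"],2)) for x in vision.look_for("wrist",t)])
go()
b=box(W,cyl(.596,-.01,.09,.055,.06));print(b)
l,t,rr,bb=b.astype(int);
wh=blob(im,(max(l-25,0),max(t-25,0),min(rr+25,640),min(bb+25,480)),(0,0,130),(180,70,255))
print(wh,*fit([(W,wh)],.09,.055,.06,[.6,-.01]))
E
```

```text
wheel_top [([207.5, 56.4, 396.8, 248.9], 0.79)]
jar_center [([308.7, 125.1, 368.8, 192.5], 0.77)]
beaker_center [([295.0, 341.7, 340.2, 420.5], 0.71)]
t 2.73 [ 0.6095 -0.0484  0.2996] [-179.9   -0.    89.2] w 0.0849 F [-0.2 -0.7  0.3]
[206.14584583  50.88923798 399.01017084 248.03820418]
[203.  54. 396. 251.] [ 0.59305258 -0.01265287] [ 0.24795609  0.25508312 -0.24892226 -0.36644806]
```

View pics/w_wheel.png

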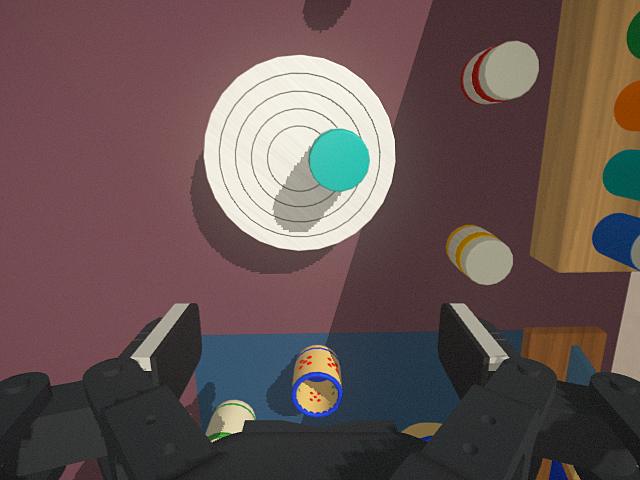

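```bash
python3 - <<'E'
from h import *
from plant import vision
from plant import r
W=vision.capture("wrist");im=W["image"]
jb=blob(im,(285,100,400,220),(80,100,40),(100,255,255));print(jb,fit([(W,jb)],.024,.118,.124,[.62,0]))
wh=blob(im,(180,30,425,275),(0,0,130),(180,70,255));print(wh,fit([(W,wh)],.09,.055,.06,[.6,-.01]))
bb=[x["rect"] for x in vision.look_for("wrist","beaker_center")];print(bb,fit([(W,np.array(bb[0]))],.028,0,.064,[.6,-.25]) if bb else "")
go((.627,-.008,.20,89),(.627,-.008,.072,89))
E
```

```text
[311. 134. 372. 197.] (array([ 0.6272268 , -0.01012412]), array([-0.0812768 ,  0.45601041,  0.08139808, -0.48242966]))
[206.  60. 398. 255.] (array([ 0.59338091, -0.01307802]), array([ 0.23557779,  0.0647788 , -0.23665052, -0.11765551]))
[[295.9, 346.6, 341.8, 419.4]] (array([ 0.60565074, -0.26832943]), array([-2.46009203, -0.75210733,  2.45916546,  0.82283326]))
t 2.83 [ 0.6096 -0.0485  0.2999] [-180.    -0.    89.2] w 0.0854 F [ 0.8 -0.5  0. ]
[-0.0, -0.0, 0.2] [0.0407, 0.0169, 0.0999]
[-0.0, -0.0, 0.2] [0.0407, 0.017, 0.2279]
```

Request:
play_rows([
  [[0,0,0],[0.039,0.0175,0.03],0.085],
  [[0,0,0],[0.039,0.0175,0.065],0.085],
  [[0,0,0],[0.039,0.0175,0.1],0.085],
  [[0,0,0],[0.039,0.0175,0.135],0.085],
  [[0,0,0],[0.039,0.0175,0.165],0.085],
  [[0,0,0],[0.039,0.0175,0.19],0.085],
  [[0,0,0],[0.039,0.0175,0.21],0.085],
  [[0,0,0],[0.039,0.0175,0.222],0.085],
  [[0,0,0],[0.039,0.0175,0.228],0.085],
  [[0,0,0],[0.039,0.0175,0.228],0.085],
])

```text
clock: 3.67
tool_pos: [0.6269, -0.009, 0.0712]
tcp_rot: [-179.9, -0.0, 89.3]
wrist_force: [0.6, -0.7, 0.3]
gripper_width: 0.0848
```

```bash
python3 - <<'E'
from h import *
from plant import vision
W=vision.capture("wrist");cv2.imwrite("pics/w_grasp.png",W["image"])
jb=blob(W["image"],(150,100,500,480),(80,100,40),(100,255,255));print(jb,fit([(W,jb)],.024,.118,.124,[.62,0]))
go((.627,-.009,.072,89))
E
```

```text
[231. 274. 411. 432.] (array([ 6.27684125e-01, -6.58471049e-05]), array([-3.61438971, -6.74060339,  3.57917229,  8.80253057]))
t 3.72 [ 0.6276 -0.0092  0.0723] [-180.    -0.    89.3] w 0.0853 F [ 0.   0.6 -0.2]
[-0.0, -0.0, 0.3] [0.0002, -0.0006, 0.0003]
```

View pics/w_grasp.png

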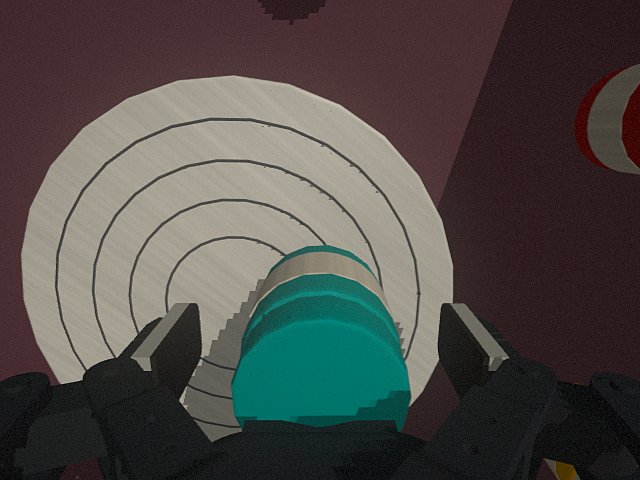

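Request:
play_rows([
  [[0,0,0],[0,0,0],0.04],
  [[0,0,0],[0,0,0],0.04],
  [[0,0,0],[0,0,0],0.04],
  [[0,0,0],[0,0,0],0.04],
  [[0,0,0],[0,0,0],0.04],
  [[0,0,0],[0,0,0],0.04],
  [[0,0,0],[0,0,0],0.04],
  [[0,0,0],[0,0,0],0.04],
], force=40)

```text
clock: 4.38
tool_pos: [0.6284, -0.0092, 0.0738]
tcp_rot: [179.9, -0.0, 89.3]
wrist_force: [0.1, 0.8, 5.7]
gripper_width: 0.0494
```

Request:
play_rows([
  [[0,0,0],[0,0,-0.005],0.04],
  [[0,0,0],[0,0,-0.015],0.04],
  [[0,0,0],[0,0,-0.03],0.04],
  [[0,0,0],[0,0,-0.045],0.04],
  [[0,0,0],[0,0,-0.055],0.04],
  [[0,0,0],[0,0,-0.06],0.04],
  [[0,0,0],[0,0,-0.06],0.04],
])

```text
clock: 4.97
tool_pos: [0.6291, -0.0092, 0.1354]
tcp_rot: [179.8, -0.0, 89.2]
wrist_force: [0.3, -0.8, -3.2]
gripper_width: 0.0489
```

```bash
python3 - <<'E'
from h import *
from plant import vision
W=vision.capture("wrist");cv2.imwrite("pics/w_held.png",W["image"])
go((.513,.311,.132,118),(.513,.311,.03,118))
E
```

```text
t 5.02 [ 0.6285 -0.0092  0.1344] [179.9  -0.   89.2] w 0.0488 F [ 0.2  0.3 -2.4]
[0.1, 0.0, -28.8] [0.3187, -0.1197, 0.0022]
[0.1, 0.0, -28.8] [0.3187, -0.12, 0.1042]
```

Request:
play_rows([
  [[0,0,-0.9],[0.0096,-0.0036,0],0.04],
  [[0,0,-2.9],[0.032,-0.012,0],0.04],
  [[0,0,-5.8],[0.064,-0.024,0],0.04],
  [[0,0,-8.9],[0.099,-0.037,0],0.04],
  [[0,0,-12],[0.134,-0.05,0],0.04],
  [[0,0,-15.3],[0.169,-0.063,0],0.04],
  [[0,0,-18.4],[0.204,-0.077,0],0.04],
  [[0,0,-21.6],[0.239,-0.09,0],0.04],
  [[0,0,-24.5],[0.271,-0.102,0],0.04],
  [[0,0,-26.8],[0.296,-0.111,0],0.04],
  [[0,0,-28.2],[0.312,-0.117,0],0.04],
  [[0,0,-28.8],[0.319,-0.12,0],0.04],
])

```text
clock: 6.02
tool_pos: [0.5107, 0.3138, 0.1333]
tcp_rot: [180.0, 0.0, 118.3]
wrist_force: [-0.6, 0.1, -2.1]
gripper_width: 0.0488
```

```bash
python3 - <<'E'
from h import *
from plant import vision
W=vision.capture("wrist");S=vision.capture("scene")
a=W["image"][:,:];b=cv2.resize(S["image"][240:440,400:640],(480,400));c=np.zeros((480,480,3),np.uint8);c[:400]=b
cv2.imwrite("pics/p1.png",cv2.resize(np.hstack([a,c]),(800,343)))
go((.513,.311,.022,118))
E
```

```text
t 6.12 [0.5115 0.3122 0.1334] [180.    0.  118.2] w 0.049 F [-0.  -0.6 -2.6]
[0.0, 0.0, 0.2] [-0.0017, 0.0006, 0.1114]
```

View pics/p1.png

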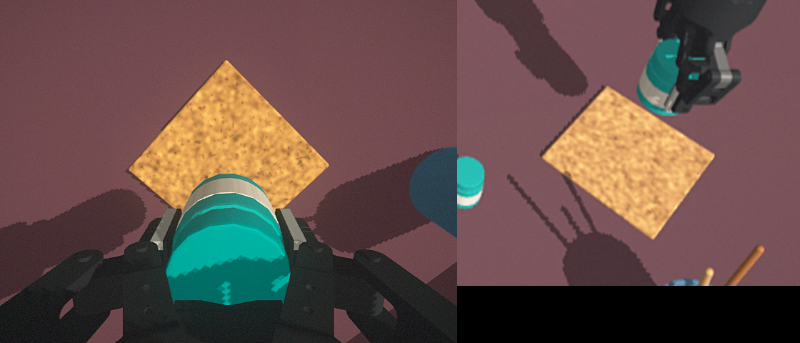

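The jar is upright in the grip and the mat lies below it (wrist view, mat at (228,140)). Lowering.

Request:
play_rows([
  [[0,0,0],[-0.0017,0.0006,0.008],0.04],
  [[0,0,0],[-0.0017,0.0006,0.025],0.04],
  [[0,0,0],[-0.0017,0.0006,0.045],0.04],
  [[0,0,0],[-0.0017,0.0006,0.065],0.04],
  [[0,0,0],[-0.0017,0.0006,0.083],0.04],
  [[0,0,0],[-0.0017,0.0006,0.097],0.04],
  [[0,0,0],[-0.0017,0.0006,0.105],0.04],
  [[0,0,0],[-0.0017,0.0006,0.109],0.04],
  [[0,0,0],[-0.0017,0.0006,0.11],0.04],
  [[0,0,0],[-0.0017,0.0006,0.11],0.04],
])

```text
clock: 6.95
tool_pos: [0.5133, 0.3106, 0.0236]
tcp_rot: [179.9, 0.0, 118.1]
wrist_force: [0.2, -0.4, -1.7]
gripper_width: 0.0487
```

Request:
play_rows([
  [[0,0,0],[0,0,0.001],0.04],
  [[0,0,0],[0,0,0.002],0.04],
  [[0,0,0],[0,0,0.003],0.04],
  [[0,0,0],[0,0,0.003],0.04],
])

```text
clock: 7.28
tool_pos: [0.5135, 0.3107, 0.0209]
tcp_rot: [179.9, 0.0, 118.1]
wrist_force: [0.2, 0.8, -2.6]
gripper_width: 0.0489
```

Request:
play_rows([
  [[0,0,0],[0,0,0.0007],0.04],
  [[0,0,0],[0,0,0.0014],0.04],
  [[0,0,0],[0,0,0.002],0.04],
  [[0,0,0],[0,0,0.002],0.04],
])

```text
clock: 7.62
tool_pos: [0.5137, 0.3109, 0.0197]
tcp_rot: [179.9, 0.0, 118.1]
wrist_force: [-2.4, -1.0, 8.0]
gripper_width: 0.0488
```

Request:
play_rows([
  [[0,0,0],[0,0,0],0.052],
  [[0,0,0],[0,0,0],0.055],
  [[0,0,0],[0,0,0],0.06],
  [[0,0,0],[0,0,0],0.07],
  [[0,0,0],[0,0,0],0.085],
  [[0,0,0],[0,0,0],0.085],
  [[0,0,0],[0,0,0],0.085],
  [[0,0,0],[0,0,0],0.085],
])

```text
clock: 8.28
tool_pos: [0.5136, 0.3108, 0.0197]
tcp_rot: [179.9, 0.0, 118.1]
wrist_force: [0.4, 0.2, 1.5]
gripper_width: 0.085
```

Request:
play_rows([
  [[0,0,0],[0,0,-0.01],0.085],
  [[0,0,0],[0,0,-0.03],0.085],
  [[0,0,0],[0,0,-0.06],0.085],
  [[0,0,0],[0,0,-0.1],0.085],
  [[0,0,0],[0,0,-0.14],0.085],
  [[0,0,0],[0,0,-0.18],0.085],
  [[0,0,0],[0,0,-0.21],0.085],
  [[0,0,0],[0,0,-0.23],0.085],
  [[0,0,0],[0,0,-0.23],0.085],
])

```text
clock: 9.03
tool_pos: [0.5153, 0.312, 0.2559]
tcp_rot: [179.4, 0.0, 118.1]
wrist_force: [-0.1, 0.1, 0.5]
gripper_width: 0.085
```

```bash
python3 - <<'E'
from h import *
from plant import vision
W=vision.capture("wrist");S=vision.capture("scene");D=vision.capture("side")
cv2.imwrite("pics/w_after.png",W["image"])
jb=blob(W["image"],(200,60,450,300),(80,100,40),(100,255,255));print(jb,fit([(W,jb)],.024,.05,.070,[.51,.31]))
for c,d in(("scene",S),("wrist",W)):
    print(c,[(x["rect"],x["p"]) for x in vision.look_for(c,"jar_center")],box(d,cyl(.513,.311,.025,.006,.07)))
cv2.imwrite("pics/p2.png",np.hstack([cv2.resize(W["image"],(400,300)),cv2.resize(S["image"][220:430,400:640],(343,300))]))
go((.57,-.265,.25,66))
E
```

```text
[287. 180. 343. 241.] (array([0.51378495, 0.31039125]), array([-0.70791186,  0.78102831,  0.70827673, -0.76969355]))
scene [([392.9, 347.3, 421.0, 383.3], 0.88), ([503.1, 314.6, 544.1, 362.6], 0.6)] [503.22445842 312.84763079 547.32207639 362.01779456]
wrist [([339.1, 351.1, 374.0, 408.3], 0.94), ([289.9, 174.6, 340.8, 240.1], 0.65)] [284.58388152 173.10504989 344.4380683  240.33626607]
t 9.28 [0.5124 0.3104 0.2484] [-1.800e+02  1.000e-01  1.181e+02] w 0.0847 F [-0.2 -0.4  1. ]
[-0.0, 0.1, 52.1] [-0.5345, -0.2206, -0.001]
```

View pics/p2.png

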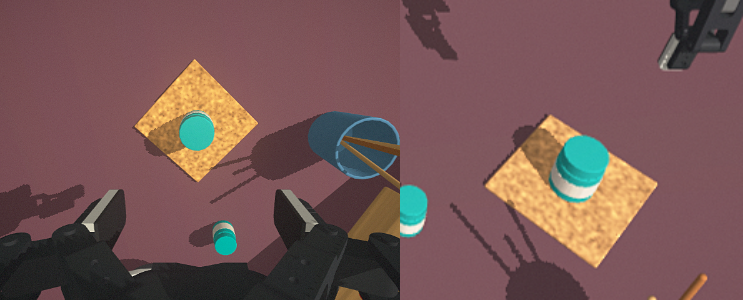

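The jar stands upright in the middle of the mat (left view (196,131), right view (582,175)). Next, the beaker.

Request:
play_rows([
  [[0,0,52],[-0.56,-0.19,0],0.085],
  [[0,0,52],[-0.56,-0.19,0],0.085],
  [[0,0,52],[-0.56,-0.19,0],0.085],
  [[0,0,52],[-0.56,-0.19,0],0.085],
  [[0,0,52],[-0.56,-0.19,0],0.085],
  [[0,0,52],[-0.56,-0.19,0],0.085],
  [[0,0,52],[-0.56,-0.19,0],0.085],
  [[0,0,52],[-0.56,-0.19,0],0.085],
  [[0,0,52],[-0.56,-0.19,0],0.085],
  [[0,0,52],[-0.56,-0.19,0],0.085],
  [[0,0,52],[-0.56,-0.19,0],0.085],
  [[0,0,52],[-0.56,-0.19,0],0.085],
])

```text
clock: 10.28
tool_pos: [0.5934, -0.1845, 0.2475]
tcp_rot: [-179.9, 0.1, 66.1]
wrist_force: [0.7, 0.3, -0.2]
gripper_width: 0.085
```

```bash
python3 -c "
from h import *
go((.593,-.29,.25,66))"
```

```text
t 10.28 [ 0.5934 -0.1845  0.2475] [-1.799e+02  1.000e-01  6.610e+01] w 0.085 F [ 0.7  0.3 -0.2]
[-0.1, 0.1, 0.1] [-0.0966, 0.0423, -0.0024]
```

Request:
play_rows([
  [[0,0,0],[-0.035,0.015,0],0.085],
  [[0,0,0],[-0.07,0.03,0],0.085],
  [[0,0,0],[-0.09,0.038,0],0.085],
  [[0,0,0],[-0.097,0.042,0],0.085],
  [[0,0,0],[-0.097,0.042,0],0.085],
  [[0,0,0],[-0.097,0.042,0],0.085],
])

```text
clock: 10.78
tool_pos: [0.5922, -0.2895, 0.2464]
tcp_rot: [-179.8, 0.0, 66.1]
wrist_force: [0.8, 0.8, -0.3]
gripper_width: 0.0848
```

```bash
python3 - <<'E'
from h import *
from plant import vision
W=vision.capture("wrist");im=W["image"];cv2.imwrite("pics/w_beak.png",im);np.savez("wb.npz",K=W["K"],extrinsics=W["extrinsics"])
for x in vision.look_for("wrist","beaker_center"):
    print(x,*fit([(W,np.array(x["rect"]))],.028,0,.064,[.6,-.26]))
b=box(W,cyl(.605,-.266,.028,0,.064)).astype(int);print(b)
rim=blob(im,(b[0]-20,b[1]-20,b[2]+20,b[3]+20),(112,120,60),(128,255,255));print(rim,*fit([(W,rim)],.028,.062,.064,[.6,-.26]))
go((.605,-.266,.15,66),(.605,-.266,.020,66))
E
```

```text
{'rect': [293.0, 142.7, 356.5, 216.1], 'p': 0.97} [ 0.60618173 -0.26801192] [-2.80299782  0.64893627  2.79398476 -0.4617044 ]
[287 141 356 214]
[288. 146. 358. 217.] [ 0.60472133 -0.26782402] [ 0.46753945  0.77474108 -0.46535852 -0.86775803]
t 10.88 [ 0.5926 -0.2886  0.2471] [-179.8    0.    66.2] w 0.0849 F [ 0.  -0.2 -0.7]
[-0.2, 0.0, 0.2] [0.0257, 0.0026, 0.0971]
[-0.2, 0.0, 0.2] [0.0258, 0.003, 0.2271]
```

View pics/w_beak.png

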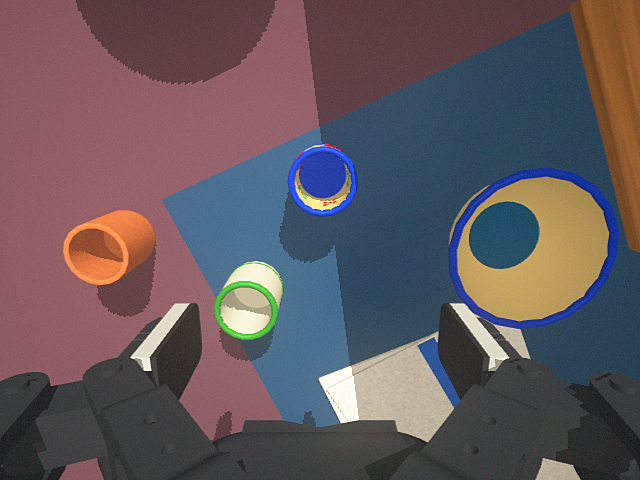

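Request:
play_rows([
  [[0,0,0],[0.0245,0.0035,0.02],0.085],
  [[0,0,0],[0.0245,0.0035,0.055],0.085],
  [[0,0,0],[0.0245,0.0035,0.09],0.085],
  [[0,0,0],[0.0245,0.0035,0.125],0.085],
  [[0,0,0],[0.0245,0.0035,0.155],0.085],
  [[0,0,0],[0.0245,0.0035,0.183],0.085],
  [[0,0,0],[0.0245,0.0035,0.205],0.085],
  [[0,0,0],[0.0245,0.0035,0.219],0.085],
  [[0,0,0],[0.0245,0.0035,0.227],0.085],
  [[0,0,0],[0.0245,0.0035,0.228],0.085],
  [[0,0,0],[0.0245,0.0035,0.228],0.085],
])

```text
clock: 11.8
tool_pos: [0.6054, -0.2671, 0.0197]
tcp_rot: [-179.8, 0.0, 66.2]
wrist_force: [-0.7, 0.4, 0.3]
gripper_width: 0.0849
```

```bash
python3 - <<'E'
from h import *
from plant import vision
W=vision.capture("wrist");cv2.imwrite("pics/w_bgrasp.png",W["image"])
go((.605,-.2675,.019,66))
E
```

```text
t 11.85 [ 0.6058 -0.2674  0.0203] [-179.9    0.    66.2] w 0.0854 F [ 0.2 -0.1  0.5]
[-0.1, 0.0, 0.2] [-0.0004, -0.0007, 0.0013]
```

View pics/w_bgrasp.png

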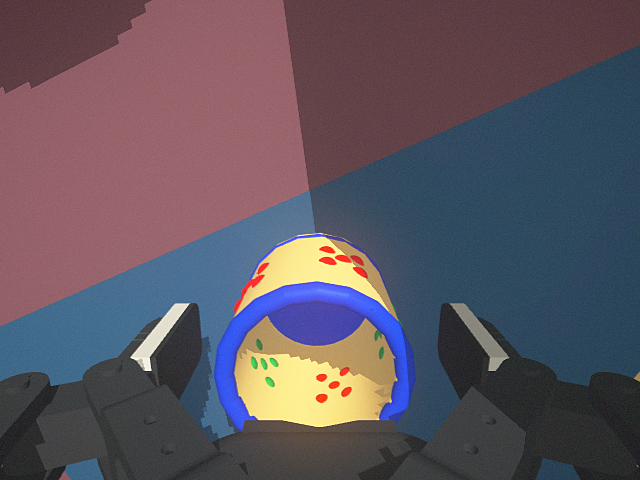

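The beaker with the blue rim at (315,355) is centred between the pads. Closing and lifting.

Request:
play_rows([
  [[0,0,0],[0,0,0],0.046],
  [[0,0,0],[0,0,0],0.046],
  [[0,0,0],[0,0,0],0.046],
  [[0,0,0],[0,0,0],0.046],
  [[0,0,0],[0,0,0],0.046],
  [[0,0,0],[0,0,0],0.046],
  [[0,0,0],[0,0,0],0.046],
  [[0,0,0],[0,0,0],0.046],
], force=40)

```text
clock: 12.52
tool_pos: [0.6065, -0.2678, 0.0218]
tcp_rot: [180.0, 0.0, 66.2]
wrist_force: [-1.9, 1.4, 5.7]
gripper_width: 0.0536
```

Request:
play_rows([
  [[0,0,0],[0,0,-0.005],0.046],
  [[0,0,0],[0,0,-0.015],0.046],
  [[0,0,0],[0,0,-0.035],0.046],
  [[0,0,0],[0,0,-0.06],0.046],
  [[0,0,0],[0,0,-0.085],0.046],
  [[0,0,0],[0,0,-0.105],0.046],
  [[0,0,0],[0,0,-0.115],0.046],
  [[0,0,0],[0,0,-0.12],0.046],
  [[0,0,0],[0,0,-0.12],0.046],
])

```text
clock: 13.27
tool_pos: [0.6069, -0.2679, 0.143]
tcp_rot: [179.9, 0.0, 66.2]
wrist_force: [0.3, 0.4, -1.7]
gripper_width: 0.0538
```

```bash
python3 - <<'E'
from h import *
from plant import vision
S=vision.capture("scene")
wh=blob(S["image"],(262,240,385,345),(0,0,130),(180,70,255));print("wheel",wh,fit([(S,wh)],.09,.055,.06,[.5,0]))
go((.5945,-.0115,.141,89))
E
```

```text
wheel [269. 248. 377. 337.] (array([ 0.5961167, -0.0088633]), array([ 0.26064394,  1.01240952, -0.25608955, -0.70623482]))
t 13.32 [ 0.6064 -0.2677  0.1417] [180.    0.   66.2] w 0.0536 F [-0.5  0.3 -1.7]
[0.0, 0.0, -22.8] [0.2296, -0.1142, 0.0005]
```

Request:
play_rows([
  [[0,0,-0.9],[0.009,-0.0045,0],0.046],
  [[0,0,-3],[0.03,-0.015,0],0.046],
  [[0,0,-5.7],[0.0575,-0.0285,0],0.046],
  [[0,0,-8.7],[0.087,-0.0435,0],0.046],
  [[0,0,-11.6],[0.117,-0.058,0],0.046],
  [[0,0,-14.6],[0.147,-0.073,0],0.046],
  [[0,0,-17.6],[0.177,-0.088,0],0.046],
  [[0,0,-20],[0.202,-0.1005,0],0.046],
  [[0,0,-21.7],[0.218,-0.1085,0],0.046],
  [[0,0,-22.6],[0.2275,-0.113,0],0.046],
  [[0,0,-22.8],[0.2295,-0.114,0],0.046],
  [[0,0,-22.8],[0.2295,-0.114,0],0.046],
])

```text
clock: 14.32
tool_pos: [0.5941, -0.0113, 0.1408]
tcp_rot: [-179.9, 0.0, 89.1]
wrist_force: [-1.4, 0.1, -1.0]
gripper_width: 0.0537
```

```bash
python3 - <<'E'
from h import *
from plant import vision
W=vision.capture("wrist");S=vision.capture("scene")
cv2.imwrite("pics/w_b2.png",W["image"]);cv2.imwrite("pics/p3.png",np.hstack([cv2.resize(W["image"],(440,330)),cv2.resize(S["image"][170:350,225:421],(359,330))]))
np.savez("wb2.npz",K=W["K"],extrinsics=W["extrinsics"])
go((.5945,-.0115,.0818,89))
E
```

```text
t 14.42 [ 0.5945 -0.0125  0.1411] [-1.8e+02  1.0e-01  8.9e+01] w 0.0536 F [ 0.2 -1.  -0.8]
[-0.0, 0.1, -0.0] [0.0011, 0.0001, 0.0593]
```

View pics/p3.png

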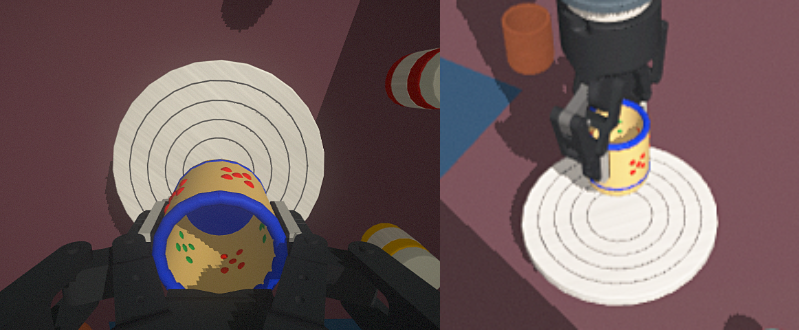

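```bash
python3 - <<'E'
from h import *
W=np.load("wb2.npz");im=cv2.imread("pics/w_b2.png")
wh=blob(im,(100,40,520,300),(0,0,90),(180,80,255));print("wheel",wh,fit([(W,wh)],.09,.055,.06,[.6,0],(1,1,1,0)))
rim=blob(im,(190,220,450,430),(112,120,60),(128,255,255));print(rim,box(W,cyl(.5945,-.0125,.028,.18,.183)))
foot=box(W,cyl(.5945,-.0125,.028,.119,.12));print("foot box",foot)
hsv=cv2.cvtColor(im,cv2.COLOR_BGR2HSV);print(np.argwhere(cv2.inRange(hsv[200:280,300:340],(112,90,40),(128,255,255)))[:,0].min()+200)
E
```

```text
wheel [137.  62. 472. 300.] (array([ 5.85849905e-01, -2.45579924e-04]), array([ 10.38656572,  -1.83343179, -10.37430805,   0.        ]))
[221. 277. 419. 422.] [222.89289335 279.39115015 416.88170682 453.20530754]
foot box [256.25683893 227.06069103 383.5610362  346.09458876]
232
```

```bash
python3 - <<'E'
from h import *
W=np.load("wb2.npz");im=cv2.imread("pics/w_b2.png")
wh=blob(im,(100,40,520,300),(0,0,130),(180,60,255))
for w in (wh,np.array([164.5,87.5,472,0])): print("wheel",w,fit([(W,w)],.09,.055,.06,[.6,0],(1,1,1,0)))
E
```

```text
wheel [189. 118. 446. 300.] (array([ 0.59271017, -0.03099296]), array([-23.15012479,   4.11628844,  23.12268049,   0.        ]))
wheel [164.5  87.5 472.    0. ] (array([ 0.59345034, -0.01367332]), array([-0.94567057,  0.16746814,  0.9445523 ,  0.        ]))
```

Request:
play_rows([
  [[0,0,0],[0.0005,-0.0005,0.006],0.046],
  [[0,0,0],[0.0005,-0.0005,0.017],0.046],
  [[0,0,0],[0.0005,-0.0005,0.03],0.046],
  [[0,0,0],[0.0005,-0.0005,0.042],0.046],
  [[0,0,0],[0.0005,-0.0005,0.05],0.046],
  [[0,0,0],[0.0005,-0.0005,0.054],0.046],
  [[0,0,0],[0.0005,-0.0005,0.056],0.046],
  [[0,0,0],[0.0005,-0.0005,0.056],0.046],
  [[0,0,0],[0.0005,-0.0005,0.056],0.046],
])

```text
clock: 15.17
tool_pos: [0.5943, -0.0121, 0.0854]
tcp_rot: [-180.0, 0.1, 89.0]
wrist_force: [0.3, -0.3, -1.1]
gripper_width: 0.054
```

Request:
play_rows([
  [[0,0,0],[0,0,0.0007],0.046],
  [[0,0,0],[0,0,0.0014],0.046],
  [[0,0,0],[0,0,0.002],0.046],
  [[0,0,0],[0,0,0.0025],0.046],
  [[0,0,0],[0,0,0.0025],0.046],
])

```text
clock: 15.58
tool_pos: [0.5943, -0.0121, 0.0829]
tcp_rot: [180.0, 0.1, 89.0]
wrist_force: [0.3, -0.2, -2.3]
gripper_width: 0.054
```

Request:
play_rows([
  [[0,0,0],[0,0,0.0006],0.046],
  [[0,0,0],[0,0,0.0012],0.046],
  [[0,0,0],[0,0,0.0018],0.046],
  [[0,0,0],[0,0,0.0018],0.046],
])

```text
clock: 15.92
tool_pos: [0.5943, -0.0121, 0.0817]
tcp_rot: [180.0, 0.1, 89.0]
wrist_force: [-2.0, 0.3, 6.4]
gripper_width: 0.0539
```

Contact, so release and rise.

Request:
play_rows([
  [[0,0,0],[0,0,0],0.058],
  [[0,0,0],[0,0,0],0.061],
  [[0,0,0],[0,0,0],0.065],
  [[0,0,0],[0,0,0],0.075],
  [[0,0,0],[0,0,0],0.085],
  [[0,0,0],[0,0,0],0.085],
  [[0,0,0],[0,0,0],0.085],
  [[0,0,0],[0,0,0],0.085],
])

```text
clock: 16.58
tool_pos: [0.5943, -0.0121, 0.0817]
tcp_rot: [180.0, 0.1, 89.0]
wrist_force: [-0.5, -0.5, 0.4]
gripper_width: 0.0848
```

Request:
play_rows([
  [[0,0,0],[0,0,-0.01],0.085],
  [[0,0,0],[0,0,-0.03],0.085],
  [[0,0,0],[0,0,-0.06],0.085],
  [[0,0,0],[0,0,-0.1],0.085],
  [[0,0,0],[0,0,-0.14],0.085],
  [[0,0,0],[-0.015,0,-0.175],0.085],
  [[0,0,0],[-0.03,0,-0.2],0.085],
  [[0,0,0],[-0.04,0,-0.22],0.085],
  [[0,0,0],[-0.04,0,-0.22],0.085],
  [[0,0,0],[-0.04,0,-0.22],0.085],
  [[0,0,0],[-0.04,0,-0.22],0.085],
])

```text
clock: 17.5
tool_pos: [0.593, -0.0516, 0.3014]
tcp_rot: [-180.0, 0.0, 88.9]
wrist_force: [-0.1, 0.9, 0.2]
gripper_width: 0.0849
```

```bash
python3 - <<'E'
from h import *
from plant import vision
W=vision.capture("wrist");S=vision.capture("scene");im=W["image"]
go()
rim=blob(im,(200,60,440,300),(112,120,60),(128,255,255));print(rim,*fit([(W,rim)],.028,.122,.124,[.6,0]))
bb=vision.look_for("wrist","beaker_center");print(bb)
wh=blob(im,(170,20,450,290),(0,0,130),(180,70,255));print(wh,*fit([(W,wh)],.09,.055,.06,[.6,-.01]))
for t in("beaker_center","jar_center"):print(vision.look_for("scene",t))
print(box(S,cyl(.594,-.012,.028,.06,.124)))
cv2.imwrite("pics/p4.png",np.hstack([cv2.resize(im,(400,300)),cv2.resize(S["image"],(400,300))]))
E
```

```text
t 17.6 [ 0.5928 -0.0513  0.3005] [-179.9    0.    89. ] w 0.085 F [ 0.6  0.7 -0.1]
[285. 128. 356. 201.] [ 0.59464759 -0.01285784] [ 0.00223687  0.50606431 -0.00213934 -0.55342247]
[{'rect': [286.0, 127.6, 355.0, 200.3], 'p': 0.93}]
[223.  56. 414. 251.] [ 0.59286469 -0.01328318] [-0.07576287  0.04588931  0.0753226  -0.0484804 ]
[{'rect': [305.2, 252.1, 337.3, 298.1], 'p': 0.76}]
[{'rect': [505.8, 313.2, 543.9, 362.5], 'p': 0.65}, {'rect': [393.4, 348.5, 420.1, 385.5], 'p': 0.61}]
[303.23607178 249.02118873 338.60543176 300.42591364]
```

View pics/p4.png

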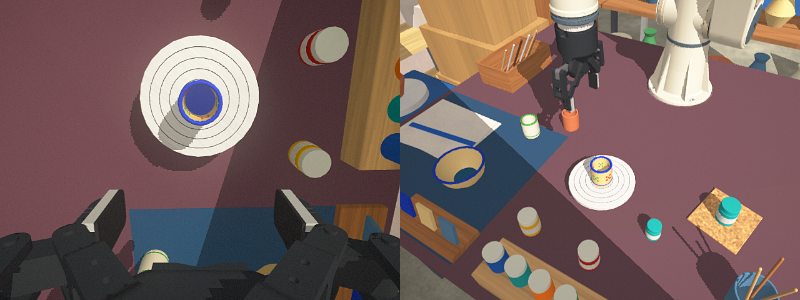

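The beaker stands upright and centred on the wheel (right view (600,171)), and the jar is on the mat (728,211). Handing in.

```bash
python3 -c "
from plant import r
print(r.job_done())"
```

```text
the job is handed in; nothing more can be done
None
```

I moved the large teal jar off the wheel first and stood it on the cork mat. Then I stood the blue-rimmed beaker in the middle of the wheel. The job was handed in at about 17.7 s, against the 61 s limit.

- **Jar:** my wrist-camera check put it at (0.514, 0.310), about 1 mm from the mat centre I measured. It is upright and wholly on the mat.
- **Beaker:** the last wrist-camera check put its rim at (0.595, -0.013) and the wheel centre at (0.593, -0.013), so it is about 2 mm off centre. It is upright.
- **Contact:** I lowered both until the wrist force showed light contact (6–8 N) before opening the gripper. The gripper ended open and well clear, at 0.30 m height.
- **Disagreements:** the side camera placed the wheel and mat about 12 mm away from where the other two cameras did, so I did not use it for them. The gripper read 53.6 mm on the 56 mm beaker, but the beaker lifted cleanly at the right weight.

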